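Turn the cap feeder round to fill the tray

TASK

Push the white tray under the outlet of the cap feeder, up against the feeder's base. Then, pushing its spokes by hand, turn the feeder's hand wheel one full turn, its top going away from the tray, until it comes up against its stop, so that the blade sweeps all three purple caps out of the trough into the tray. Don't force the wheel, don't lift or tip the tray, leave the other things on the bench alone.

Things in the scene. Friction and masses are not known exactly. Their poses are not given: they have to be found in the camera images.
- feeder: Cap feeder, fixed: white base 110 x 165 x 48 mm (its +y face at y = +80 mm) with a half-round trough (radius 100 mm, 76 mm wide along x) between clear side plates (86 mm over the outsides, y -108 to +107 mm, top 173 mm high). Origin on the bench under the axle; z up, x along the axle, the hand wheel at the -x end.
- lip (a point): Middle of the trough's edge at +y, 73 mm from the axle, 87 mm high; from here a 45 degree chute leads down to the outlet. Axes as the feeder's.
- outlet (a point): Middle of the chute's lower edge, 108 mm to +y of the feeder's origin, 50 mm high (underside 48 mm), 86 mm wide along x. Caps drop off here, just to +y of the base. The tray's wall passes below it.
- hub (a point): Centre of the hand wheel on the axle: 160 mm high, 85 mm to -x of the feeder's origin, 42 mm clear of the side plate. Axes as the feeder's.
- wheel (a joint): Turn of hand wheel and blade, rad: starts at 0 to 0.4, grows as the wheel's top goes to the feeder's -y (away from the outlet), end stop at 6.83. Four bare steel spokes, 12 mm thick, reach 95 mm from the axle, square to it; at value q spoke k = 0..3 points to (y, z) = (-sin f, cos f), f = q + k pi/2, in the feeder's frame. Stiff (about 0.2 N m): stays where it is left.
- spoke_tip (a point): Outer end of spoke 0 of the hand wheel, 95 mm from the hub; turns with the wheel.
- blade_tip (a point): Middle of the outer edge of the white blade inside the trough, 97 mm from the axle; turns with the wheel. It starts just above the lip, goes over the top, down the -y side, through the bottom and up over the lip again.
- tray: Open white catch tray, loose, 130 x 130 mm and 34 mm high, walls 4 mm, floor 4 mm, 0.3 kg. Origin under its centre, z up, sides along x and y. It starts to +y of the outlet, 80 to 140 mm short of touching the base.
- cap0: Purple tube cap, a cylinder 18 mm wide and 18 mm tall, origin at the centre of one end, z along it; stands in the bottom of the trough at the start (the trough's floor is 60 mm above the bench).
- cap1: Purple tube cap, a cylinder 18 mm wide and 18 mm tall, origin at the centre of one end, z along it; stands in the bottom of the trough at the start (the trough's floor is 60 mm above the bench).
- cap2: Purple tube cap, a cylinder 18 mm wide and 18 mm tall, origin at the centre of one end, z along it; stands in the bottom of the trough at the start (the trough's floor is 60 mm above the bench).
- sanitiser: Bystander, leave alone: white pump bottle, 72 mm wide, 211 mm tall.
- beaker: Bystander, leave alone: open glass beaker, 70 mm wide, 90 mm tall.
- notes: Bystander, leave alone: pad of notes, 76 x 76 x 12 mm.
- tube_a: Bystander, leave alone: lone capped blood tube lying down, 85 mm long, 17 mm thick.
- tube_b: Bystander, leave alone: second lone capped blood tube lying down, 85 mm long, 17 mm thick.
- pen: Bystander, leave alone: black marker pen lying down, 130 mm long, 12 mm thick.
Mind the look-alikes: they are no part of the job. Leave any black look-alike of the tray alone.

How it is judged (in metres and radians):
On the way, in this order (a step that is already met when the one before it is completed fails the run):
1. the tray is up against the feeder's base under the outlet, while the wheel is still short of half a turn (y of tray in the frame of feeder below 0.165 m and x of tray in the frame of feeder between -0.03 and 0.03 m and value of joint wheel below 3.3 rad), for 0.1 s.
2. the wheel is on its way round, pushed to three quarters of a turn (value of joint wheel above 4.7 rad), for 0.05 s.
At the end, for the whole second after the job is handed in: The wheel rests within 0.15 rad of its end stop (6.83), all three caps lie at rest in the tray, and the tray stands flat and still on the bench, its centre no more than 180 mm to +y of the feeder's origin (touching the base it is at 145 mm) (value of joint wheel above 6.68 rad and velocity of joint wheel below 0.05 rad/s and angle between tray's own z axis and vertical below 0.1 rad and linear speed of tray below 0.02 m/s and height (world z) of tray below 0.01 m and y of tray in the frame of feeder below 0.18 m and x of cap0 in the frame of tray between -0.062 and 0.062 m and y of cap0 in the frame of tray between -0.062 and 0.062 m and z of cap0 in the frame of tray between 0 and 0.045 m and linear speed of each of cap0, cap1, cap2 below 0.03 m/s and x of cap1 in the frame of tray between -0.062 and 0.062 m and y of cap1 in the frame of tray between -0.062 and 0.062 m and z of cap1 in the frame of tray between 0 and 0.045 m and x of cap2 in the frame of tray between -0.062 and 0.062 m and y of cap2 in the frame of tray between -0.062 and 0.062 m and z of cap2 in the frame of tray between 0 and 0.045 m).
It fails at once if the wheel is forced: pushed with more than 60 N (contact force between any of the arm, the fingers and wheel above 60 N).
It fails at once if the tray is lifted more than 15 mm or tipped (height (world z) of tray above 0.015 m or angle between tray's own z axis and vertical above 0.25 rad).
It fails at once if a bystander is moved more than 30 mm (distance of any of sanitiser, beaker, notes, tube_a, tube_b, pen from where it was at the start of the episode above 0.03 m).
It also fails if it takes over 72 s, if anything falls off the work surface, if the arm or the gripper's body presses on something with over 40 N, if the wrist force passes 120 N, or if a joint passes its speed limit or range.

ROBOT

A 6-joint arm with a two-finger parallel gripper is mounted at the origin on the work surface. World frame = base frame: x ahead of the robot, y to its left, z up, the work surface at z = 0. Lengths are in m, angles in degrees, forces in N, time in s.
With the tool pointing down it reaches from about 0.35 to 0.875 m from the base axis. Payload 4.2 kg.
Tool frame: the origin (TCP) lies midway between the tips of the shut fingers; the grasp point (between the pads) lies 19 mm behind it; z points along the fingers, y is the line along which they close (so a half turn about z gives the same grasp; the last joint's range is limited). The gripper opens to 87 mm and grips with 3 to 60 N. Pads are 19 mm wide; open, the fingers measure 117 mm over their backs; the gripper's body (75 mm by 190 mm) begins 51 mm behind the grasp point.
Start: joints at [-62.361, 22.042, 0.453, 0, -68.411, -14.817], TCP at [0.139, -0.609, 0.223] pointing down, gripper open.
Joint ranges: [-179.83, 179.83], [-69.29, 118.12], [-61.27, 80.66], [-181.25, 117.63], [-171.15, -9.14], [-177.46, 177.46]. Speed limits (degrees/s): [159.86, 159.86, 180, 180, 180, 180].

INTERFACE

Orientations are given as [roll, pitch, yaw] about the fixed x, y, z axes, in that order (R = Rz(yaw) Ry(pitch) Rx(roll)).
In Python, from workcell import env gives the robot as it stands. The module is installed in compiled form; this text tells all that it offers. Calls block until the motion is done:
- env.goto(position, orientation): joint-space move of the TCP to a pose.
- env.move_straight(position, rotation=None, rate=0.15, force_limit=None): straight line of the TCP; rotation=None keeps the orientation; rate is the mean speed in m/s. With force_limit (N) it stops when the force on the tool has changed by that much, and returns True; else False.
- env.set_joints(angles): joint-space move.
- env.gripper_to(opening, grasp_force=None): opening from 0.0 (shut) to 1.0 (fully open); grasp_force is the grip in N (None keeps the last); returns when the fingers have stopped.
- env.dwell(seconds).
- env.inverse_kinematics(position, orientation): joint angles nearest the present ones, or None.
- env.read_state(): the state.
- env.grab_frame(name): name is "scene" or "top" or "wrist"; returns a dict with "image" (420x560x3 uint8, blue, green, red), "fx", "fy", "cx", "cy" (pixels), "position" and "orientation" of the camera in the world. Camera axes: x right, y up, looking along -z (the intrinsics and any distortion apply to the point x, -y, -z); pixel columns grow to the right and rows downward; lengths in m; the calibration is good to about 2 mm. The wrist camera is an equidistant fisheye: a pixel r from the principal point sees the ray r / f radians off the axis. A picture is of the moment at which its call begins. There is no depth.
A pose or a line that the arm cannot do raises env.Unreachable and nothing moves.
- env.close_job(): hands the job in; it is judged then, once.
Trained networks look in a picture, given as the dict that the camera call returned (one of the last four; its "shot" number tells which), for a name from the list of things; names that differ only in an ending like _2 or _b are one class to them, and where a whole thing is asked for, a point or a joint stands for the part that bears it (a point fixed in the world has none). Each returns a list of dicts, best first, with "score" (0 to 1); they miss things now and then, are a little off and sometimes report something else, mostly with a low value. They report only what shows in the picture. A call takes as long as a camera call. They do not tell look-alikes from the thing itself.
- env.search_frame(picture, thing): "xyz" ([x, y, z] in m, in world coordinates, good to about 4 mm: the middle of the surface that is visible of it).
- env.trace(picture, thing): "mask" (420x560 bool, what is visible of it).
The state is a dict: "clock": time; "joint_positions": joint angles; "qvel": joint speeds; "joint_torque": joint torques, N m; "position": TCP position; "tool_rot": TCP orientation; "force": force on the tool from outside, world axes, zero at the start; "wrist_torque": the same for the moment, N m; "opening": opening from 0.0 (shut) to 1.0 (fully open); "finger_force": force on a finger pad.
Only numpy, scipy, OpenCV 4.12 (cv2) and the standard library are available. Lean on these libraries where they do the work, as an engineer would, in place of code of your own. Each camera call takes 0.05 s, during which the arm holds its last target. There are 200 camera calls.

## Working session

There is one attempt and no reset: what is moved stays moved. The work goes in short steps, each a Python script; the robot and the scene stay as the last script left them, time stands still between calls to the robot, and variables do not carry over. Pictures are saved under pics/ and viewed, at most 10 in all, crops included, and the job is handed in when it is done.

```bash
mkdir -p pics && python3 - <<'E'
from workcell import env
import cv2,numpy as np
for n in ["scene","top"]:
    p=env.grab_frame(n); cv2.imwrite(f"pics/{n}0.png",p["image"])
    print(n,p["fx"],p["fy"],p["cx"],p["cy"],p["position"],p["orientation"])
    for t in ["feeder","tray","wheel","spoke_tip","hub","lip","outlet","blade_tip","cap0","sanitiser","beaker","notes","tube_a","pen"]:
        r=env.search_frame(p,t); print(t,[(np.round(d["xyz"],3).tolist(),round(d["score"],2)) for d in r[:3]])
print(env.read_state())
E
```

```text
scene 381.9989568411259 381.9989568411259 279.81591002390377 209.7658843244182 [ 0.89496048 -0.29358458  0.95210421] [31.40184431  0.92831565 45.03105562]
feeder [([0.564, -0.05, 0.149], 0.77)]
tray [([0.561, 0.444, 0.005], 0.9), ([0.358, 0.238, 0.005], 0.89), ([0.556, 0.2, 0.008], 0.85)]
wheel [([0.536, -0.017, 0.167], 0.77)]
spoke_tip [([0.534, -0.012, 0.167], 0.72)]
hub [([0.562, -0.051, 0.151], 0.71), ([0.534, -0.016, 0.165], 0.63), ([0.365, -0.102, 0.016], 0.41)]
lip [([0.563, -0.051, 0.146], 0.7)]
outlet [([0.567, -0.057, 0.146], 0.73)]
blade_tip [([0.539, -0.018, 0.166], 0.86)]
cap0 []
sanitiser [([0.786, -0.017, 0.138], 0.73)]
beaker [([0.594, -0.385, 0.055], 0.62), ([0.553, 0.201, 0.005], 0.61)]
notes [([0.435, -0.321, 0.013], 0.77)]
tube_a []
pen [([0.338, -0.3, 0.012], 0.74), ([0.537, -0.014, 0.169], 0.22)]
top 381.6469150090934 381.6469150090934 278.3531692929332 209.94768927310056 [0.43282396 0.02123559 1.11099587] [  7.31596041   1.11286275 -91.61799388]
feeder [([0.55, -0.045, 0.166], 0.6)]
tray [([0.358, 0.24, 0.007], 0.97), ([0.559, 0.197, 0.007], 0.72), ([0.564, 0.4
[... 574 characters left out ...]
 0.66)]
{'clock': 1.5, 'joint_positions': array([-6.23607981e+01,  2.20432866e+01,  4.51807373e-01, -6.71434825e-05,
       -6.84104992e+01, -1.48149640e+01]), 'qvel': array([-0.03213427,  0.04220139, -0.09204848,  0.11874524,  0.06147349,
        0.02543778]), 'joint_torque': array([-7.85477778e-05, -3.90461111e+01,  1.87613314e+01,  4.22432140e+00,
        1.53972243e-02, -1.29248957e-05]), 'position': array([ 0.13872682, -0.6093867 ,  0.22252735]), 'tool_rot': array([ 1.79998071e+02, -4.45521037e-04, -1.67175787e+02]), 'force': array([ 0.15042825, -0.82577514,  0.80626472]), 'wrist_torque': array([-0.00160182, -0.00245557, -0.04454449]), 'finger_force': 0.0, 'opening': 0.9998149117574278}
```

View pics/scene0.png

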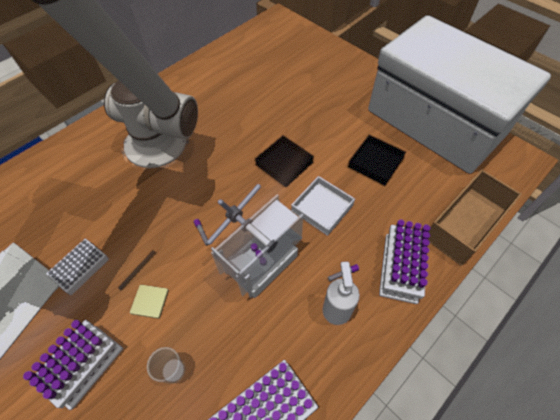

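View pics/top0.png

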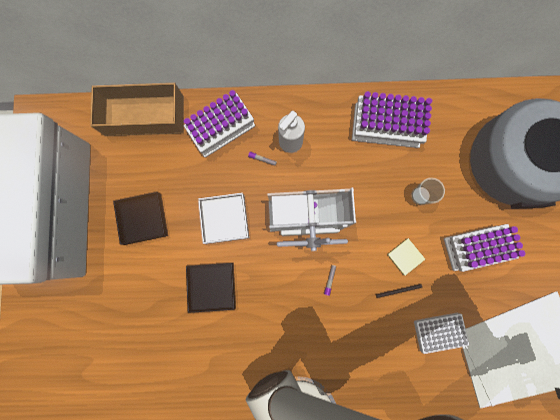

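The scene shows the feeder at (260,245) with its wheel facing the robot, the white tray at (323,205), and two black look-alikes at (285,160) and (377,160). In the top view the feeder is at (312,212), the hub is near (312,241), the tray is at (222,219), and the tubes are at (330,280) and (262,158). I'll zoom in for the feeder's corners.

```bash
python3 - <<'E'
import cv2
i=cv2.imread("pics/top0.png")[180:260,190:360]
cv2.imwrite("pics/topz.png",cv2.resize(i,None,fx=4.7,fy=4.7,interpolation=cv2.INTER_CUBIC))
i=cv2.imread("pics/scene0.png")[175:300,180:360]
cv2.imwrite("pics/scenez.png",cv2.resize(i,None,fx=4.4,fy=4.4,interpolation=cv2.INTER_CUBIC))
E
```

```text
(no output)
```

View pics/topz.png

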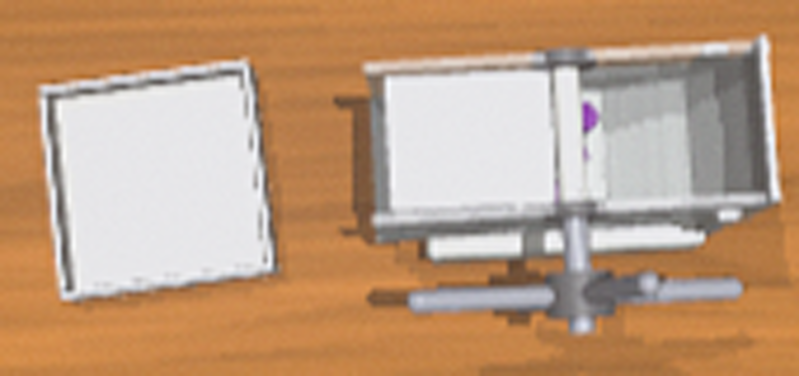

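View pics/scenez.png

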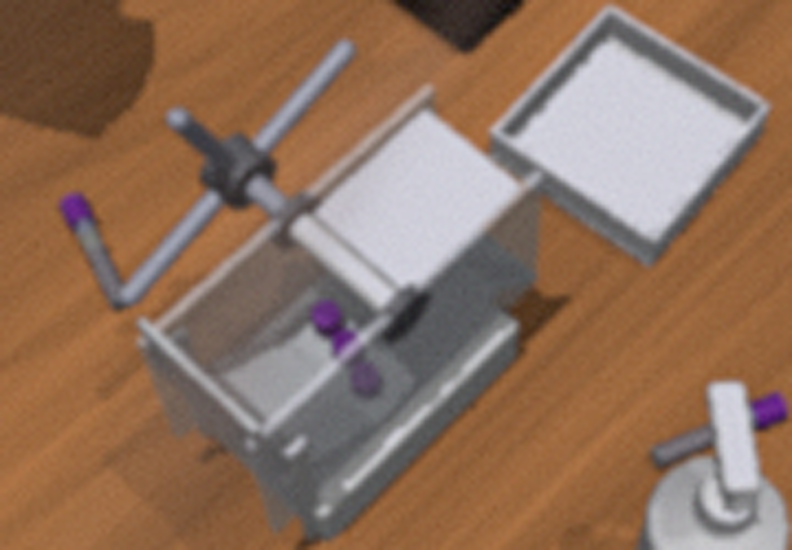

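```bash
cat > cam.py <<'E'
import numpy as np
from scipy.spatial.transform import Rotation as R
from scipy.optimize import least_squares
C={"scene":(381.999,279.816,209.766,[0.89496048,-0.29358458,0.95210421],[31.40184431,0.92831565,45.03105562]),
"top":(381.647,278.353,209.948,[0.43282396,0.02123559,1.11099587],[7.31596041,1.11286275,-91.61799388])}
def proj(n,P):
    f,cx,cy,t,o=C[n]; p=(np.atleast_2d(P)-t)@R.from_euler("xyz",o,degrees=True).as_matrix()
    return np.c_[cx+f*p[:,0]/-p[:,2], cy-f*p[:,1]/-p[:,2]]
def w(p,P):
    c,s=np.cos(p[2]),np.sin(p[2]); P=np.atleast_2d(P).astype(float)
    return np.c_[p[0]+c*P[:,0]-s*P[:,1],p[1]+s*P[:,0]+c*P[:,1],P[:,2]]
E
python3 - <<'E'
from cam import *
T=lambda a:(np.array(a)+.5)/4.7+[190,180]-.5
S=lambda a:(np.array(a)+.5)/4.4+[180,175]-.5
pl=[[.043,.107,.173],[.043,-.108,.173],[-.043,.107,.173],[-.043,-.108,.173]]
tp=T([(368,65),(765,40),(375,222),(778,200),(582,292),(648,281),(412,300),(740,288)])
sp=S([(540,178),(262,435),(430,92),(145,325),(238,172),(178,118),(345,48),(122,298)])
def model(p):
    q=p[3]; h=np.array([-.085,0,.160])
    sk=[h+.093*np.array([0,-np.sin(q+k*np.pi/2),np.cos(q+k*np.pi/2)]) for k in (0,3,1)]
    return w(p,pl+[h]+sk)
def res(p): P=model(p); return np.r_[(proj("top",P)-tp).ravel(),(proj("scene",P)-sp).ravel()]
r=least_squares(res,[.55,-.05,0,.2],loss="soft_l1"); print(r.x,np.degrees(r.x[2:])); print(res(r.x).reshape(-1,2).round(1).tolist())
tt=T([(40,88),(248,62),(274,270),(65,298)]);ts=S([(612,8),(768,108),(650,262),(493,135)])
tc=[[.065,.065,.034],[.065,-.065,.034],[-.065,-.065,.034],[-.065,.065,.034]]
ts=ts[[0,1,2,3]] 
tcs=[[-.065,.065,.034],[.065,.065,.034],[.065,-.065,.034],[-.065,-.065,.034]]
f=lambda p:np.r_[(proj("top",w(p,tc))-tt).ravel(),(proj("scene",w(p,tcs))-ts).ravel()]
t=least_squares(f,[.55,.2,0],loss="soft_l1");print(t.x,np.degrees(t.x[2]),f(t.x).reshape(-1,2).round(1).tolist())
d=t.x[:2]-r.x[:2];c,s=np.cos(r.x[2]),np.sin(r.x[2]);print("tray in feeder",c*d[0]+s*d[1],-s*d[0]+c*d[1])
E
```

```text
[ 0.55747712 -0.0446632   0.02743533  0.29635345] [ 1.57192874 16.97980195]
[[-1.0, -0.6], [0.8, -0.3], [-0.7, 0.4], [0.8, 0.1], [-0.6, 0.3], [0.2, 0.2], [-0.5, 0.2], [-0.1, -0.3], [0.7, -0.9], [-2.3, 3.3], [-0.5, -1.8], [-1.9, 3.6], [0.1, 0.1], [-0.1, -0.5], [1.1, -0.3], [0.6, 0.7]]
[0.55604589 0.19590757 0.09767547] 5.59639216491915 [[0.2, -0.7], [0.8, -0.9], [0.5, -0.2], [-0.6, -0.3], [-0.9, -0.5], [0.3, -0.2], [0.5, -4.0], [-1.2, -0.5]]
tray in feeder 0.005168624839849405 0.2405194976244256
```

```bash
cat >> cam.py <<'E'
F=np.array([.55748,-.04466,.02744]); YAW=np.degrees(F[2])
def peg(fdeg,r=.068,dx=.012):
    a=np.radians(fdeg); return w(F,[-.085+dx,-r*np.sin(a),.160+r*np.cos(a)])[0]
def ori(tilt,roll):  # tool z along feeder +x, tilted down by tilt; roll about the tool axis
    M=R.from_euler("z",F[2])*R.from_euler("y",90+tilt,degrees=True)*R.from_euler("z",roll,degrees=True)
    return M.as_euler("xyz",degrees=True)
def pushori():  # tool down, closing axis along feeder x
    return (R.from_euler("z",F[2])*R.from_matrix(np.array([[0,1,0],[1,0,0],[0,0,-1.]]))).as_euler("xyz",degrees=True)
E
python3 - <<'E'
from cam import *
from workcell import env
for tilt in (0,15,30,40,50,60):
  for roll in (0,90,-90,180):
    out=[]
    for f in range(-30,340,30):
        q=env.inverse_kinematics(peg(f),ori(tilt,roll)); out.append(None if q is None else np.array(q))
    ok=[o is not None for o in out]
    print(tilt,roll,"".join(".X"[o] for o in ok), np.ptp([o for o in out if o is not None],axis=0).round(0) if any(ok) else "", out[0].round() if ok[0] else "")
print(pushori(),[env.inverse_kinematics(w(F,[0,y,z])[0],pushori()) is not None for y,z in ((.355,.15),(.355,.012),(.21,.012))])
E
```

```text
0 0 .XXXXXXX..... [11. 44.  7.  7. 28. 36.] 
0 90 .XXXXXXX..... [11. 44.  7.  7. 28. 36.] 
0 -90 ....XXXX..... [11. 28.  4.  3. 22. 25.] 
0 180 .XXXXXXX..... [11. 44.  7.  7. 28. 36.] 
15 0 XXXXXXX....XX [17. 40. 13. 20. 31. 41.] [ -38.    5.  -54. -129.  -53.   65.]
15 90 XXXXXXX....XX [17. 40. 13. 20. 31. 41.] [ -38.    5.  -54. -129.  -53.  -25.]
15 -90 XXXXXXX....XX [ 17.  40.  13.  20.  31. 348.] [ -38.    5.  -54. -129.  -53.  155.]
15 180 XXXXXXX....XX [17. 40. 13. 20. 31. 41.] [ -38.    5.  -54. -129.  -53. -115.]
30 0 ..XXXXXXXXXX. [26. 27. 21. 50. 32. 72.] 
30 90 ..XXXXXXXXXX. [26. 27. 21. 50. 32. 72.] 
30 -90 ..XXXXXXXXXX. [26. 27. 21. 50. 32. 72.] 
30 180 ..XXXXXXXXXX. [26. 27. 21. 50. 32. 72.] 
40 0 ....XXXXXX... [16.  9.  9. 51. 13. 59.] 
40 90 ....XXXXXX... [16.  9.  9. 51. 13. 59.] 
40 -90 ....XXXXXX... [16.  9.  9. 51. 13. 59.] 
40 180 ....XXXXXX... [ 16.   9.   9.  51.  13. 334.] 
50 0 .............  
50 90 .............  
50 -90 .............  
50 180 .............  
60 0 XXXXX......XX [15.  8. 12. 37. 12. 47.] [  22.   -6.  -50.   31.  -19. -137.]
60 90 XXXXX......XX [15.  8. 12. 37. 12. 47.] [ 22.  -6. -50.  31. -19. 133.]
60 -90 XXXXX......XX [15.  8. 12. 37. 12. 47.] [ 22.  -6. -50.  31. -19. -47.]
60 180 XXXXX......XX [15.  8. 12. 37. 12. 47.] [ 22.  -6. -50.  31. -19.  43.]
[180.           0.          91.57219619] [True, True, True]<sys>:0: UserWarning: Gimbal lock detected. Setting third angle to zero since it is not possible to uniquely determine all angles.
```

```bash
cat >> cam.py <<'E'
def ori2(tilt,yaw,roll):
    return (R.from_euler("z",F[2]+np.radians(yaw))*R.from_euler("y",90+tilt,degrees=True)*R.from_euler("z",roll,degrees=True)).as_euler("xyz",degrees=True)
E
python3 -W ignore - <<'E'
from cam import *
from workcell import env
for tilt in range(0,61,10):
  for yaw in range(-60,61,15):
    out=[env.inverse_kinematics(peg(f),ori2(tilt,yaw,0)) for f in range(-30,330,30)]
    ok=[o is not None for o in out]
    if sum(ok)>=9: print(tilt,yaw,"".join(".X"[o] for o in ok), np.ptp([o for o in out if o is not None],axis=0).round(0), np.round([o for o in out if o is not None][0]))
E
```

```text
0 15 XXXXXXXXXXXX [13. 36. 15. 13. 18. 37.] [ -47.   28.  -51. -116.  -85.   80.]
0 30 XXXXXXXXXXXX [11. 25. 13. 11.  5. 29.] [ -45.   26.  -40. -102.  -84.   66.]
0 45 XXXXXXXXXXXX [10. 20. 12.  9.  5. 23.] [-41.  28. -29. -92. -89.  57.]
0 60 XXXXXXXXXXXX [10. 17. 12.  8.  8. 18.] [-37.  31. -19. -83. -96.  51.]
10 15 XXXXXXXXXXXX [12. 35. 15. 17. 18. 42.] [ -43.   13.  -47. -112.  -66.   62.]
10 30 XXXXXXXXXXXX [11. 25. 13. 13.  6. 31.] [-41.  16. -37. -98. -72.  53.]
10 45 XXXXXXXXXXXX [11. 20. 12. 10.  7. 23.] [-39.  20. -28. -87. -79.  47.]
10 60 XXXXXXXXXXXX [10. 16. 12.  8.  9. 18.] [-35.  25. -18. -78. -88.  43.]
20 0 XXXXXXXX...X [19. 43. 17. 22. 40. 54.] [ -32.   -1.  -49. -123.  -39.   53.]
20 15 XXXXXXXXXXXX [16. 30. 15. 23. 18. 45.] [ -33.    2.  -41. -103.  -47.   40.]
20 30 XXXXXXXXXXXX [13. 23. 12. 16.  9. 33.] [-34.   8. -33. -90. -59.  36.]
20 45 XXXXXXXXXXXX [12. 19. 11. 12.  9. 24.] [-33.  13. -25. -80. -70.  35.]
20 60 XXXXXXXXXXXX [11. 16. 11.  8. 11. 18.] [-31.  19. -17. -72. -80.  35.]
30 0 ..XXXXXXXXXX [26. 27. 21. 50. 32. 72.] [-19.  -5. -35. -86. -18.   7.
[... 690 characters left out ...]
136.]
50 30 XXXXXXXXXXXX [26. 15. 10. 24. 19. 40.] [  3.  -3. -29. -36. -32. -36.]
50 45 XXXXXXXXXXXX [19. 14.  9. 13. 16. 26.] [ -6.   2. -22. -43. -48. -12.]
50 60 XXXXXXXXXXXX [16. 13. 10.  8. 16. 19.] [-10.   7. -16. -44. -61.   2.]
60 -60 XXXXXXXXXXXX [24. 11. 15. 33. 22. 30.] [ 33.   4. -43.  40. -51. 151.]
60 -45 XXXXXX...XXX [34.  9. 13. 47. 23. 30.] [ 31.   0. -48.  46. -42. 161.]
60 15 XXXXXXXX...X [24. 14. 14. 34. 21. 52.] [ 18.  -5. -40.   2. -25. -94.]
60 30 XXXXXXXXXXXX [25. 13. 11. 20. 20. 36.] [ 10.  -2. -29. -19. -36. -56.]
60 45 XXXXXXXXXXXX [21. 13. 10. 12. 18. 26.] [  3.   2. -22. -28. -47. -30.]
60 60 XXXXXXXXXXXX [18. 12. 10.  8. 17. 20.] [ -2.   6. -17. -32. -58. -12.]
```

```bash
python3 -W ignore - <<'E'
from cam import *
from workcell import env
import cv2
o=pushori(); P=lambda y,z:w(F,[.002,y,z])[0]
c=env.inverse_kinematics(P(.355,.35),o); print("down",np.round(c))
env.goto(P(.355,.35),o); 
env.move_straight(P(.355,.012),rate=.2); print(env.read_state()["position"],env.read_state()["clock"])
print(env.move_straight(P(.25,.012),rate=.06,force_limit=12))
hit=env.move_straight(P(.210,.012),rate=.04,force_limit=8)
s=env.read_state(); d=s["position"][:2]-F[:2]; print(hit,s["position"],s["force"],"feeder y",-np.sin(F[2])*d[0]+np.cos(F[2])*d[1],s["clock"])
env.move_straight(P(.26,.012),rate=.1)
env.move_straight(P(.26,.38),rate=.25)
p=env.grab_frame("top"); cv2.imwrite("pics/top1.png",cv2.resize(p["image"][130:310,150:390],None,fx=3,fy=3))
print([(np.round(x["xyz"],3),round(x["score"],2)) for x in env.search_frame(p,"tray")],env.read_state()["clock"])
E
```

```text
down [ 44.  20.  15.   0. -85. 137.]
[0.55035744 0.31076639 0.01313076] 6.875
False
True [0.55357563 0.17609156 0.01185425] [-0.68944023  1.43671379  1.15061156] feeder y 0.22077557913053167 9.5083
[(array([0.55 , 0.114, 0.004]), 0.82), (array([0.546, 0.475, 0.004]), 0.79), (array([0.358, 0.24 , 0.005]), 0.56)] 11.7667
```

View pics/top1.png

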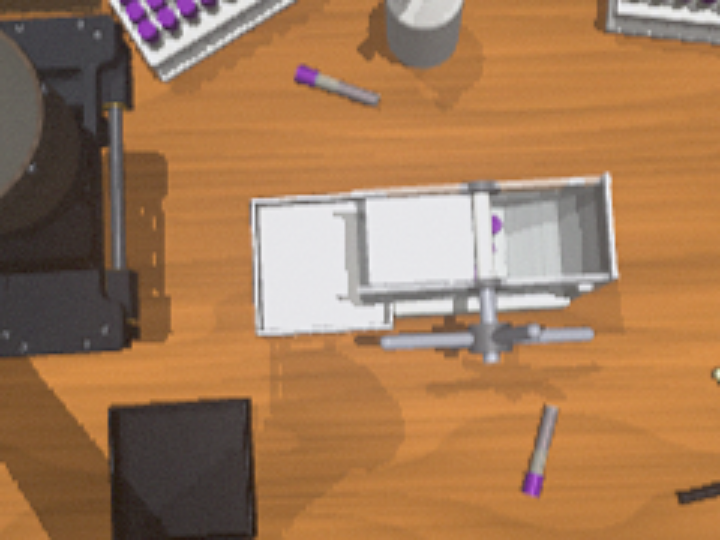

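The picture shows the tray square against the base under the outlet, with its left corners at (255,200) and (258,335). The wheel and tubes haven't moved. Next I'll check the tray's x offset and bring the shut fingers up in front of the wheel.

```bash
cat >> cam.py <<'E'
O=ori2(10,15,0); DX=.015
E
python3 -W ignore - <<'E'
from cam import *
from workcell import env
import cv2
t=(np.array([(255,200),(258,335)])+.5)/3+[150,130]-.5
g=lambda p:(proj("top",w(F,[[p[0]+.065,p[1]+.065,.034],[p[0]-.065,p[1]+.065,.034]]))-t).ravel()
r=least_squares(g,[0,.15]);print("tray in feeder",r.x,r.fun.round(1))
env.gripper_to(0.0,20)
q=env.read_state()["joint_positions"].copy()
env.set_joints([-62,q[1]-8,q[2],0,-70,0]); print(env.read_state()["position"])
env.goto(peg(-28,dx=-.13),O); s=env.read_state(); print(s["position"],s["joint_positions"].round(),s["clock"])
for n,b in (("top",(150,330,200,440)),):
    p=env.grab_frame(n); cv2.imwrite("pics/top2.png",cv2.resize(p["image"][150:330,200:440],None,fx=3,fy=3))
E
```

```text
tray in feeder [-0.00133702  0.14152578] [-0.4 -0.2  0.4  0.2]
[ 0.15204556 -0.62516958  0.48393897]
[ 0.34184553 -0.01914166  0.22005608] [-66.   7. -56. -92. -78.  62.] 18.9667
```

View pics/top2.png

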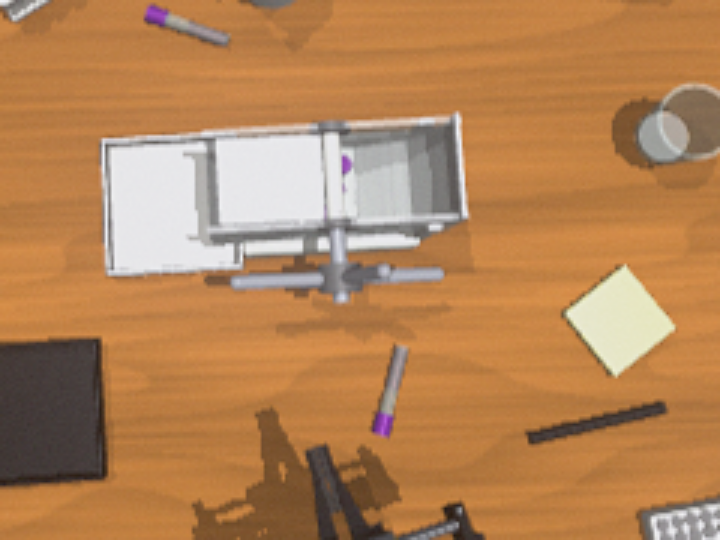

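The fingertips are at (315,450), pointing at the wheel and clear of the tube at (390,390). Next I'll insert them between the spokes and turn the wheel.

```bash
python3 -W ignore - <<'E'
from cam import *
from workcell import env
import cv2
hit=env.move_straight(peg(-28,dx=DX),O,rate=.1,force_limit=10); print("in",hit)
if not hit:
  for f in range(-15,76,15):
    h=env.move_straight(peg(f,dx=DX),rate=.07,force_limit=25); s=env.read_state()
    print(f,h,s["force"].round(1),s["clock"])
    if h: break
p=env.grab_frame("top"); cv2.imwrite("pics/top3.png",cv2.resize(p["image"][150:330,200:440],None,fx=3,fy=3))
E
```

```text
in False
-15 False [-0.4  0.6  0.4] 20.9833
0 False [ 0.1 -0.4 -0.3] 21.3833
15 False [-1.4  2.1  0.2] 21.7833
30 False [-0.6  1.6  0.5] 22.1833
45 False [-0.2  1.8  0.3] 22.5833
60 False [0.2 0.8 0.8] 22.9833
75 False [0.1 0.5 1.2] 23.3833
```

View pics/top3.png

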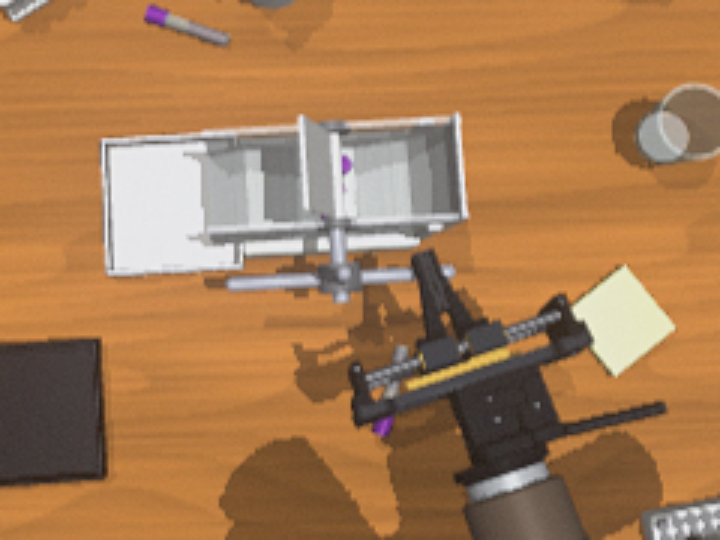

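The blade now stands upright at (320,165) and the fingertips push the -y spoke at (425,265), so the wheel is turning. I'll carry on round with care near the stop.

```bash
python3 -W ignore - <<'E'
from cam import *
from workcell import env
import cv2
def fang():
    d=env.read_state()["position"]-w(F,[-.085,0,.16])[0]; y=-np.sin(F[2])*d[0]+np.cos(F[2])*d[1]
    return np.degrees(np.arctan2(-y,d[2]))
for f in list(range(90,346,15))+list(range(353,392,6)):
    late=f>250
    h=env.move_straight(peg(f,dx=DX),rate=.035 if late else .07,force_limit=12 if f>345 else 25); s=env.read_state()
    if f>330 or h or f%45==0: print(f,h,s["force"].round(1),round(s["clock"],1),round(fang(),1))
    if h: break
p=env.grab_frame("top"); cv2.imwrite("pics/top4.png",cv2.resize(p["image"][150:330,200:440],None,fx=3,fy=3))
E
```

```text
90 False [0.9 1.4 1.6] 23.8 90.1
135 False [ 0.9 -0.9  1.6] 25.0 135.1
180 False [ 2.  -1.8  0.4] 26.2 179.9
225 False [ 0.2  0.7 -0.2] 27.4 -134.5
270 False [-2.4 -0.9 -2.8] 29.1 -89.8
315 False [-3.5  0.7 -2.5] 31.1 -44.7
345 False [-2.5  2.3 -0.3] 32.4 -14.6
353 False [-1.6  2.4 -1.5] 32.9 -7.0
359 False [-2.1  2.5 -1.1] 33.2 -1.1
365 False [-2.   3.  -1.2] 33.6 5.0
371 False [-1.7  3.1 -0.1] 33.9 11.0
377 False [ 0.5 10.7  0.9] 34.3 14.7
383 True [-0.1  2.4  3.8] 34.5 14.3
```

View pics/top4.png

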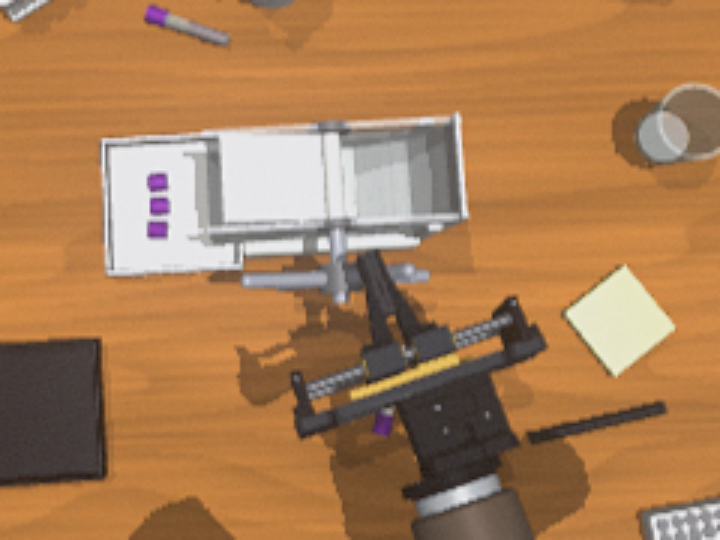

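The three caps lie in the tray at (158,182), (160,206) and (157,230), and the trough is empty. The force rose at a peg angle of about 15°, which with the fingers' half-width puts the spoke at about 31°, where the stop should be. I'll back off and hand in.

```bash
python3 -W ignore - <<'E'
from cam import *
from workcell import env
env.move_straight(peg(5,dx=DX),rate=.05)
env.move_straight(peg(5,dx=-.06),rate=.1)
env.dwell(.5)
p=env.grab_frame("top")
T=[x["xyz"] for x in env.search_frame(p,"spoke_tip")][:1]; print(T,env.read_state()["clock"])
print(env.close_job())
E
```

```text
[[0.5418, -0.016, 0.1779]] 36.3917
the job is handed in; nothing more can be done
None
```

The job is handed in at 36.4 s of the 72 s allowed: the white tray is against the feeder's base, the wheel was turned until force rose at its end stop, and the last picture shows all three purple caps in the tray; the judge's verdict was not returned.

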